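# Shut and latch a sterilising container

## Task

The sterilising container with the lower jaw model inside is packed. Shut its lid, hook the wire bail of the front draw latch behind the lip of the keeper on the lid, then press the latch lever down until it snaps over centre and clamps the lid. Leave the things standing around it alone.

Things in the scene. Friction and masses are not known exactly. Their poses are not given: they have to be found in the camera images.
- case: Aluminium sterilising container fixed to the worktop, 150 (x) x 200 (y) mm, tub 100 mm high. Origin: centre of its underside. Its +x points from the latch side to the lid's hinge, +z up; its front face is 75 mm from the origin. 'Out' below means towards its -x. The latch lies symmetrically about its plane y = 0; all hinge axes are parallel to its y.
- lid (a joint): Lid angle, rad: 0 = shut flat, grows as the front edge rises; starts between 0.4 and 0.85. The hinge is stiff enough that the lid stays where it is left; about 3 N on the front edge moves it. Lid 150 x 200 mm, 22 mm deep; its top is 122 mm above the worktop when shut.
- lid_hinge (a point): Point on the lid's hinge axis, middle of the container's back top edge, 100 mm above the worktop.
- lid_press (a point): Point on the lid's top surface, on the middle line, 15 mm behind its front edge, 135 mm from the hinge axis along the lid and 22 mm above the hinge axis when shut: a good place to push down. The axes turn with the lid.
- keeper_slot (a point): Keeper fixed to the lid's front: a steel ledge 36 mm wide with an upturned lip at its outer end. Point: on top of the ledge, mid-slot; axes as the container's when the lid is shut, ledge top then 112 mm above the worktop. Slot 15 mm from lid front to lip, open upward: the bail's bar is dropped in from above. Lip 5 mm thick, 6 mm high above the ledge.
- lever (a joint): Latch lever, rad: 0 = clamped (handle 50 deg below level), grows as the handle swings up; stop at 1.83. Starts at 1.2 to 1.7; friction keeps it where it is left. With the bail hooked the bar meets the ledge at about 1.2, the spring pulls hardest at about 0.42 (dead centre), below about 0.25 it pulls the lever shut by itself. Pressing the paddle takes under 8 N.
- lever_pivot (a point): The lever's pivot axis on the container's front, 22 mm out of the front face, 75 mm above the worktop.
- lever_paddle (a point): On the lever's paddle, 58 mm from the pivot axis (the handle is 69 mm long, 6 mm thick, paddle 44 mm wide). Press here, downward, to shut the lever. With the lever at angle q the point is 58 mm from the pivot in the direction q - 0.873 rad above the outward level.
- bail (a joint): Bail angle on the lever, rad: grows as the bail folds outward, away from the lid. The bail's steepness above the outward level is (1.68 + lever - bail) rad; 1.57 is upright. Starts at 1.7 to 1.97; light friction keeps it. Its hinge pin is 20 mm from the lever pivot, in the direction lever - 1.745 rad above the outward level, so pulling the bail up swings the lever up.
- tab (a point): Centre of the grasping part of the bail's upright steel tab (26 mm wide along the container's y, 7 mm thick, ending 16 mm beyond this point); 30 mm further along the bail than the bar, 87 mm from the bail's hinge. Grasp it across its 26 mm width; held so, the bail can pivot between the fingers. Its z axis points along the bail away from its hinge.
- bar (a point): Centre of the bail's round cross bar, 6 mm thick, 60 mm long along the container's y, 57 mm from the bail's hinge. When hooked it lies on the ledge behind the lip, its centre 3 mm above the ledge.
- hoop (a joint): Stretch of the spring in the bail, m: 0 = slack; about 0.0025 when the latch is clamped on the keeper, 0.004 at dead centre.
- powder_tub: White tub with a blue lid, 89 mm across, 117 mm high; a bystander. Origin: centre of its underside.
- dropper: White dropper bottle, 41 mm across, 136 mm high; a bystander. Origin: centre of its underside.
- model_upper: Stone model of an upper jaw, 60 x 78 x 29 mm, lying left of the container; a bystander. Origin: centre of its underside.

How it is judged:
On the way, in this order (a step that is already met when the one before it is completed fails the run):
1. the lid is shut while the latch lever is still up (value of joint lid below 0.04 rad and value of joint lever above 0.8 rad), for 0.1 s.
2. the bail's bar lies in the keeper's slot behind the lip, lever not yet snapped over (x of bar in the frame of keeper_slot between -0.008 and 0.008 m and z of bar in the frame of keeper_slot between -0.001 and 0.0075 m and value of joint lever above 0.45 rad), for 0.04 s.
At the end, for the whole second after the job is handed in: The lid is shut (within 0.02 rad), the bail's bar lies on the keeper's ledge behind the lip (within 8 mm of the slot's middle, centre less than 6.5 mm above the ledge), the lever is snapped down (within 0.08 rad of its stop) and the bail's spring is stretched by more than 1.5 mm (value of joint lid below 0.02 rad and value of joint lever below 0.08 rad and value of joint hoop above 0.0015 m and x of bar in the frame of keeper_slot between -0.008 and 0.008 m and z of bar in the frame of keeper_slot between -0.001 and 0.0065 m); the robot touches nothing.
It fails at once if a bystander (tub, dropper bottle or upper jaw model) is moved more than 30 mm (distance of any of powder_tub, dropper, model_upper from where it was at the start of the episode above 0.03 m).
It also fails if it takes over 64 s, if anything falls off the work surface, if the arm or the gripper's body presses on something with over 40 N, if the wrist force passes 120 N, or if a joint passes its speed limit or range.

## Robot

A 6-joint arm with a two-finger parallel gripper is mounted at the origin on a cart in front of the work surface, level with it; the furniture and walls round the work are solid. World frame = base frame: x ahead of the robot, y to its left, z up, the work surface at z = 0. Lengths are in m, angles in rad, forces in N, time in s.
With the tool pointing down it reaches from about 0.3 to 0.775 m from the base axis. Payload 14.6 kg.
Tool frame: the origin (TCP) lies at the centre of the arm's flange, where the gripper is bolted on; the fingertips stand 199 mm ahead of it and the grasp point (between the pads) lies 180 mm ahead of it; z points along the fingers, y is the line along which they close (so a half turn about z gives the same grasp; the last joint's range is limited). The gripper opens to 94 mm and grips with 3 to 60 N. Pads are 16 mm wide; open, the fingers measure 119 mm over their backs; the gripper's body (75 mm by 177 mm) begins 78 mm behind the grasp point.
Start: joints at [-1.318, 0.3, 1.521, -0, 1.321, -0.067], TCP at [0.173, -0.522, 0.405] pointing down, gripper open.
Joint ranges: [-3.03, 3.03], [-0.79, 2.21], [0.23, 2.52], [-1.04, 4.18], [0, 3.07], [-2.55, 2.55]. Speed limits (rad/s): [2.22, 2.22, 2.57, 3.14, 3.14, 3.14].

## Interface

Orientations are given as [roll, pitch, yaw] about the fixed x, y, z axes, in that order (R = Rz(yaw) Ry(pitch) Rx(roll)).
In Python, from station import ctrl gives the robot as it stands. The module is installed in compiled form; this text tells all that it offers.
- The arm moves only by the tool servo_tool, never from a script. Its argument "motion" is a list of rows, each a list of 5 numbers: the closure, from 0 (fully open) to 1 (shut), then the shift along the world's x, y, z in cm, then the turn about the world's z in degrees. A call has 1 to 20 rows; each row is the pose to reach, as a shift and turn from the pose commanded when the call began; what a row does not reach only later rows make up. A row lasts 1/8 s, in which the tool goes at most 62.5 mm and 10.7 degrees, less where a joint would pass 70% of its speed; a pose out of reach is approached as far as the arm can. A call with a gripper value outside its range is refused whole. The fingers move at their own pace and stop on an object; "squeeze" is the grip in N (left out, the last holds). Time passes only in rows, so rows that repeat a pose let the fingers close. It gives the time, the measured TCP pose, the force, the opening and the grip force at its end, in the units of the state.
- ctrl.get_obs(): the state, without advancing time (a new reading comes with each control period).
- ctrl.camera(name): name is "scene" or "top"; returns a dict with "image" (384x512x3 uint8, red, green, blue), "fx", "fy", "cx", "cy" (pixels), "dist" ([k1, k2, p1, p2, k3] as OpenCV has them; the pictures are not rectified), "camera_from_world" (4x4, takes a point from world to camera coordinates). Camera axes: x right, y up, looking along -z (the intrinsics and any distortion apply to the point x, -y, -z); pixel columns grow to the right and rows downward; lengths in m; the calibration is good to about 2 mm. A picture is of the moment at which its call begins. There is no depth.
- ctrl.hand_in(): hands the job in; it is judged then, once.
The state is a dict: "time_s": time; "qpos": joint angles; "joint_vel": joint speeds; "tau": joint torques, N m; "ee_pos": TCP position; "eef_rot": TCP orientation; "force": force on the tool from outside, world axes, zero at the start; "moment": the same for the moment, N m; "grip_width": finger opening in m; "grip_force": force on a finger pad.
Only numpy, scipy, OpenCV 4.12 (cv2) and the standard library are available. Lean on these libraries where they do the work, as an engineer would, in place of code of your own. Each camera call takes 0.05 s, during which the arm holds its last target. There are 200 camera calls.

## Working session

There is one attempt and no reset: what is moved stays moved. The work goes in short steps, Python scripts to look and compute and a tool call to move; the robot and the scene stay as the last step left them, time stands still between calls to the robot, and variables do not carry over. Pictures are saved under pics/ and viewed, at most 10 in all, crops included, and the job is handed in when it is done.

Besides the shell and the picture viewer there is one more tool, called after "Request:" as a command line: name --pt "numbers of a row" for each row, then --argument value for the rest. servo_tool: Moves the arm, as the interface text tells. Its arguments: {"type":"object","properties":{"motion":{"type":"array","items":{"type":"array","items":{"type":"number"}}},"squeeze":{"type":"number"}},"required":["motion"]}

```bash
mkdir -p pics; python3 - <<'E'
from station import ctrl
import cv2,numpy as np
for n in("scene","top"):
    c=ctrl.camera(n);cv2.imwrite(f"pics/{n}0.png",cv2.resize(c["image"][:,:,::-1],(800,600),interpolation=cv2.INTER_CUBIC))
    print(n,c["fx"],c["fy"],c["cx"],c["cy"],c["dist"]);print(np.round(np.linalg.inv(c["camera_from_world"]),3))
o=ctrl.get_obs();print(o["ee_pos"],o["eef_rot"],o["time_s"],o["force"])
E
```

```text
scene 408.0122070378855 408.0122070378855 260.76221875619257 196.30030355811863 [-0.0574885  0.         0.         0.         0.       ]
[[-0.857  0.316 -0.408  0.163]
 [-0.516 -0.522  0.679  0.661]
 [ 0.002  0.792  0.611  0.743]
 [ 0.     0.     0.     1.   ]]
top 499.20992717749306 499.20992717749306 251.98125103809932 190.10358003988276 [-0.0098208  0.         0.         0.         0.       ]
[[ 0.027  0.996 -0.087  0.502]
 [-1.     0.027  0.003 -0.085]
 [ 0.005  0.087  0.996  1.516]
 [ 0.     0.     0.     1.   ]]
[ 0.17288832 -0.52209452  0.40414238] [-3.14054713e+00 -6.33676724e-05  3.19781988e-01] 0.1 [0.23450646 0.11539989 0.31879223]
```

View pics/scene0.png

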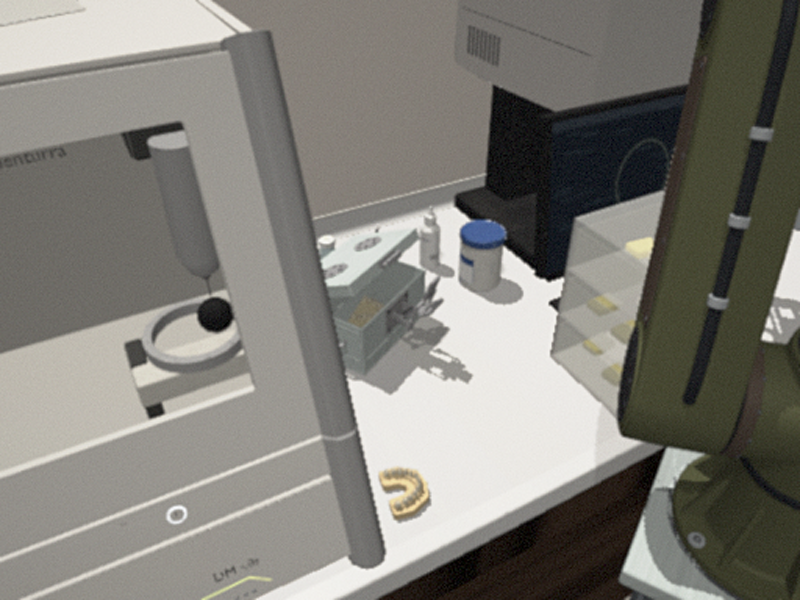

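View pics/top0.png

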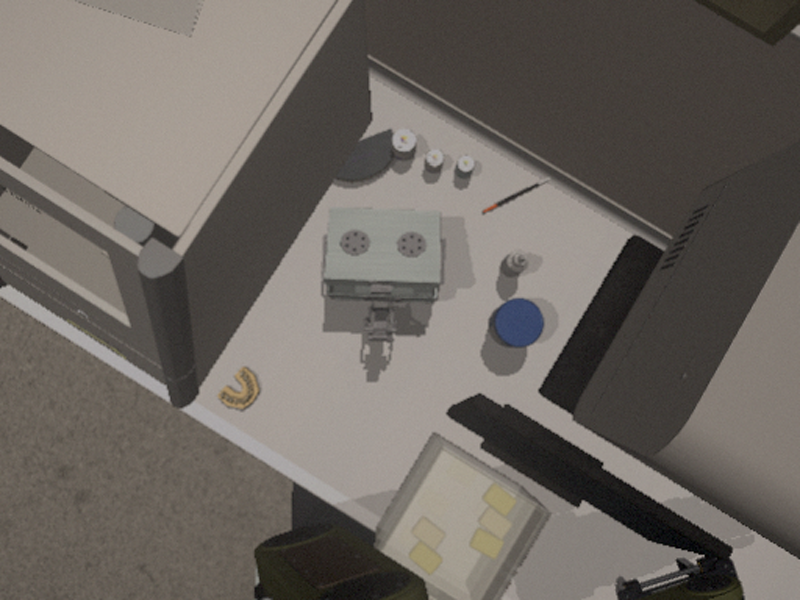

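The scene view shows the case at about (370,300), with its latch facing the robot and partly hidden lid. In the top view the case centre is near (383,255), with the hinge up the picture (+x) and the latch tab near (378,360). Next I'll enlarge both.

```bash
python3 - <<'E'
from station import ctrl
import cv2,numpy as np
def av(n,k=5): return np.mean([ctrl.camera(n)["image"].astype(float) for _ in range(k)],0)
def z(im,x,y,w,h,s):
    c=np.clip(im[y:y+h,x:x+w,::-1]*1.2,0,255).astype(np.uint8)
    c=cv2.resize(c,None,fx=s,fy=s,interpolation=cv2.INTER_CUBIC)
    for i in range(0,w,10): cv2.putText(c,str(x+i),(i*s,8),0,.3,(0,0,255));cv2.line(c,(i*s,10),(i*s,14),(0,0,255))
    for i in range(0,h,10): cv2.putText(c,str(y+i),(0,i*s+4),0,.3,(0,0,255))
    return c
t=av("top");s=av("scene");np.savez("im0.npz",t=t,s=s)
cv2.imwrite("pics/z0.png",z(t,200,128,90,120,5)[:600])
cv2.imwrite("pics/z1.png",z(s,204,138,84,110,5))
E
```

```text
(no output)
```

View pics/z0.png

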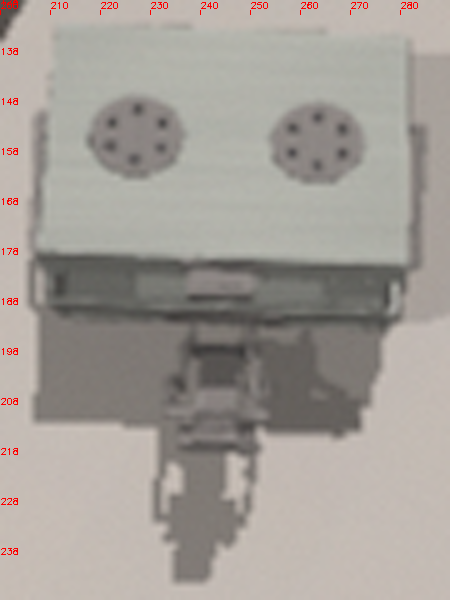

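View pics/z1.png

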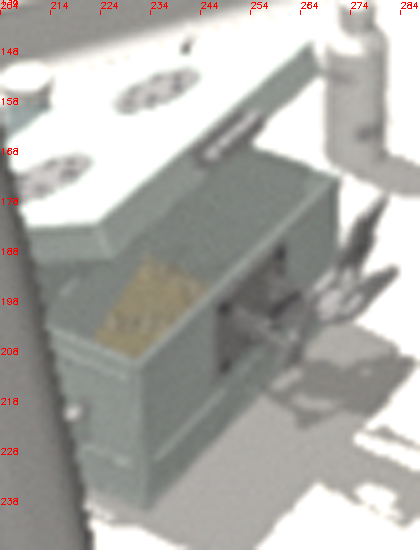

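The top crop gives these native pixels: lid front edge (207.4,179.4)–(281.4,181.4), lid back (211,134)–(282,135.6), tub front rim (206.6,190)–(280,192.4), keeper (244.4,184.6) and a latch end near (243,216). The scene crop gives tub front corners (230.6,209.4), (271.6,174) and (234,239.6), plus two latch tips near (281,178) and (283,192.4). I'll fit the model to these.

```bash
cat > h.py <<'E'
from station import ctrl
import cv2,numpy as np
from scipy.optimize import least_squares
C={n:ctrl.camera(n) for n in("scene","top")}
def proj(n,P):
    c=C[n];M=np.diag([1,-1,-1,1])@c["camera_from_world"]
    K=np.array([[c["fx"],0,c["cx"]],[0,c["fy"],c["cy"]],[0,0,1.]])
    return cv2.projectPoints(np.atleast_2d(P).astype(float),cv2.Rodrigues(M[:3,:3])[0],M[:3,3],K,np.array(c["dist"]))[0][:,0]
def case(p,L):
    x,y,w=p[:3];c,s=np.cos(w),np.sin(w);L=np.atleast_2d(L)
    return np.c_[x+c*L[:,0]-s*L[:,1],y+s*L[:,0]+c*L[:,1],L[:,2]]
def lid(a,L):
    L=np.atleast_2d(L).astype(float);c,s=np.cos(a),np.sin(a) # L: (outward r, y, up h) from hinge
    return np.c_[.075-L[:,0]*c-L[:,2]*s*-1*-1*-1 if 0 else .075-(L[:,0]*c-L[:,2]*s),L[:,1],.1+L[:,0]*s+L[:,2]*c]
def d(t,r): return np.array([-r*np.cos(t),0,r*np.sin(t)])
def latch(q,b):
    piv=np.array([-.097,0,.075]);h=piv+d(q-1.745,.02);st=1.68+q-b
    return dict(paddle=piv+d(q-.873,.058),pend=piv+d(q-.873,.069),pin=h,bar=h+d(st,.057),tab=h+d(st,.087),tip=h+d(st,.103)),st
E
python3 - <<'E'
from h import *
F=[("scene",[-.075,.1,.1],(230.6,209.4)),("scene",[-.075,-.1,.1],(271.6,174)),("scene",[-.075,.1,0],(234,239.6)),("top",[-.075,.1,.1],(206.6,190)),("top",[-.075,-.1,.1],(280,192.4))]
Ld=[("top",[.15,.1,.022],(207.4,179.4)),("top",[.15,-.1,.022],(281.4,181.4)),("top",[0,.1,.022],(211,134)),("top",[0,-.1,.022],(282,135.6)),("scene",[.15,.1,.022],(224,182.4)),("scene",[.15,-.1,0],(267.4,152.4))]
def res(p):
    return np.concatenate([proj(n,case(p,L))[0]-u for n,L,u in F]+[proj(n,case(p,lid(p[3],L)))[0]-u for n,L,u in Ld])
r=least_squares(res,[.56,-.08,0,.6],loss="soft_l1");print(r.x,r.fun.reshape(-1,2).round(1));p=r.x;np.save("p.npy",p)
im=np.load("im0.npz")
def draw(q,b,n,x0,y0,w,h,s):
    c=np.clip(im[n[0]][y0:y0+h,x0:x0+w,::-1]*1.2,0,255).astype(np.uint8);c=cv2.resize(c,None,fx=s,fy=s,interpolation=cv2.INTER_CUBIC)
    return c
for q in(1.2,1.45,1.7):
  for b in (1.7,1.83,1.97):
    l,st=latch(q,b)
    print(q,b,round(st,2),*[(k,proj("scene",case(p,l[k]))[0].round(1),proj("top",case(p,l[k]))[0].round(1)) for k in("pend","bar","tip")])
E
```

```text
[ 0.69796423 -0.06809639 -0.00423329  0.40160629] [[ 1.5  1.2]
 [ 1.  -2.3]
 [-0.3  0.4]
 [ 2.6 -0.5]
 [-0.6 -0.7]
 [-0.3 -0.1]
 [-0.   0.3]
 [-0.2 -0.9]
 [-0.7 -0.2]
 [-0.4 -0.3]
 [ 1.8  0.2]]
1.2 1.7 1.18 ('pend', array([282.6, 201.5]), array([243.3, 221.3])) ('bar', array([273.8, 191.9]), array([243.6, 211.7])) ('tip', array([280.3, 180.4]), array([243.2, 217.5]))
1.2 1.83 1.05 ('pend', array([282.6, 201.5]), array([243.3, 221.3])) ('bar', array([276. , 193.8]), array([243.5, 214.1])) ('tip', array([284.5, 183.8]), array([243. , 221.9]))
1.2 1.97 0.91 ('pend', array([282.6, 201.5]), array([243.3, 221.3])) ('bar', array([278.2, 196. ]), array([243.4, 216.5])) ('tip', array([288.6, 187.9]), array([242.9, 226.4]))
1.45 1.7 1.43 ('pend', array([280.2, 195.8]), array([243.4, 218.5])) ('bar', array([269.9, 187.9]), array([243.7, 207.4])) ('tip', array([272.4, 173.9]), array([243.4, 208.9]))
1.45 1.83 1.3 ('pend', array([280.2, 195.8]), array([243.4, 218.5])) ('bar', array([272.3, 189.3]), array([243.6, 210. ])) ('tip', array([277. , 176.4]), array([243.2, 213.8]))
1.45 1.97 1.16 ('pend', array([280.2, 195.8]), array([243.4, 218.5])) ('bar', array([274.9, 191. ]), array([243.5, 212.7])) ('tip', array([281.7, 179.6]), array([243.1, 218.9]))
1.7 1.7 1.68 ('pend', array([276.6, 190.2]), array([243.4, 214.4])) ('bar', array([265.4, 184.7]), array([243.8, 202.5])) ('tip', array([263.8, 169.2]), array([243.7, 199.5]))
1.7 1.83 1.55 ('pend', array([276.6, 190.2]), array([243.4, 214.4])) ('bar', array([267.9, 185.4]), array([243.7, 205.1])) ('tip', array([268.4, 170.5]), array([243.5, 204.5]))
1.7 1.97 1.41 ('pend', array([276.6, 190.2]), array([243.4, 214.4])) ('bar', array([270.6, 186.6]), array([243.6, 208. ])) ('tip', array([273.4, 172.7]), array([243.3, 209.9]))
```

```bash
cat >> h.py <<'E'
def overlay(T,S,p,q,b,fn,lidang=None):
    a=p[3] if lidang is None else lidang
    out=[]
    l,st=latch(q,b)
    def seg(A,B,y1,y2=None):
        y2=y1 if y2 is None else y2
        return [A+[0,y1,0],B+[0,y2,0]]
    E=[]
    E.append(((0,0,255),seg(l["bar"],l["bar"],-.03,.03)))
    E.append(((0,0,255),seg(l["tip"],l["tip"],-.013,.013)))
    E.append(((0,0,255),seg(l["pin"],l["tip"],0)))
    E.append(((255,0,0),seg(l["pend"],l["pend"],-.022,.022)))
    E.append(((255,0,0),seg(np.array([-.097,0,.075]),l["pend"],0)))
    for A,B in[([-.075,.1,.1],[-.075,-.1,.1]),([-.075,.1,0],[-.075,.1,.1])]: E.append(((0,160,0),[np.array(A),np.array(B)]))
    for A,B in[([.15,.1,.022],[.15,-.1,.022]),([.15,.1,0],[.15,-.1,0]),([0,.1,.022],[0,-.1,.022]),([.17,.018,.018],[.17,-.018,.018])]: E.append(((0,160,160),[lid(a,A)[0],lid(a,B)[0]]))
    for im,n,x0,y0,w,h,s in((T,"top",200,165,85,65,6),(S,"scene",225,145,70,65,6)):
        c=np.clip(im[y0:y0+h,x0:x0+w,::-1]*1.3,0,255).astype(np.uint8);c=cv2.resize(c,None,fx=s,fy=s,interpolation=cv2.INTER_CUBIC)
        k=c.copy()
        for col,P in E:
            u=((proj(n,case(p,np.array(P)))-[x0,y0]+.5)*s).astype(int);cv2.line(k,tuple(map(int,u[0])),tuple(map(int,u[1])),col,1)
        out.append(np.vstack([c,k]))
    o=np.hstack(out);f=min(800/o.shape[1],600/o.shape[0]);cv2.imwrite(fn,cv2.resize(o,None,fx=f,fy=f,interpolation=cv2.INTER_AREA))
E
python3 - <<'E'
from h import *
im=np.load("im0.npz");overlay(im["t"],im["s"],np.load("p.npy"),1.45,1.97,"pics/o0.png")
E
```

```text
(no output)
```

View pics/o0.png

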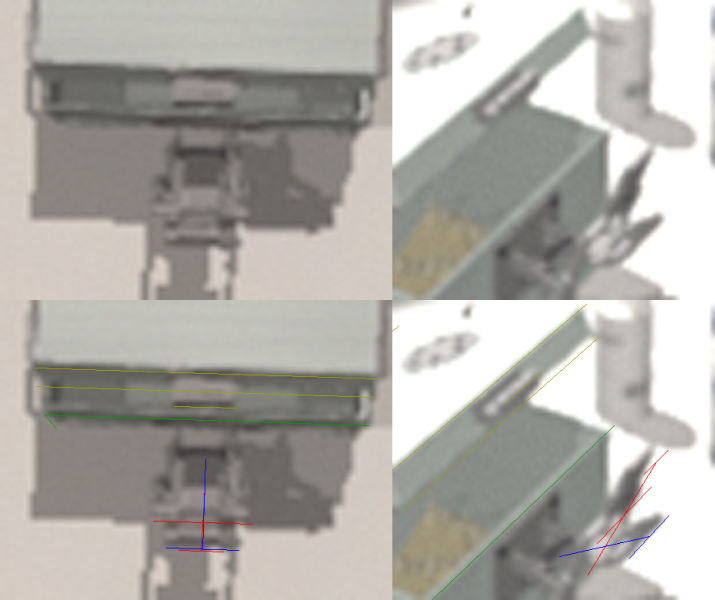

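```bash
python3 - <<'E'
from h import *
p0=np.load("p.npy")
def res(z):
    p=[z[0],z[3],p0[2],p0[3]];l,st=latch(z[1],z[2]);e=[0,-.022,0];f=[0,-.013,0]
    return np.r_[proj("scene",case(p,l["pend"]+e))[0]-[283,191.3],proj("scene",case(p,l["tip"]+f))[0]-[280.8,177],
      proj("top",case(p,l["pend"]+e))[0]-[251.1,217.2],proj("top",case(p,l["bar"]))[0][1]-209,(z[0]-p0[0])/.002,(z[3]-p0[1])/.0015]
r=least_squares(res,[p0[0],1.45,1.97,p0[1]]);print(r.x,r.fun.round(2))
z=r.x;p=[z[0],z[3],p0[2],p0[3]];l,st=latch(z[1],z[2]);print(st)
for k in l: print(k,case(p,l[k])[0].round(4))
print("lidpress",case(p,lid(p0[3],[.135,0,.022])).round(3),"front",case(p,lid(p0[3],[.15,0,.022])).round(3))
np.save("z.npy",z)
E
```

```text
[ 0.70094679  1.44242634  1.90187267 -0.06726797] [ 0.32 -0.01  0.24 -1.56 -0.19  0.6   1.46  1.49  0.55]
1.2205536721615406
paddle [ 0.5551 -0.0667  0.1063]
pend [ 0.5458 -0.0666  0.1122]
pin [ 0.5849 -0.0668  0.069 ]
bar [ 0.5653 -0.0667  0.1226]
tab [ 0.555  -0.0667  0.1508]
tip [ 0.5495 -0.0666  0.1658]
lidpress [[ 0.66  -0.067  0.173]] front [[ 0.646 -0.067  0.179]]
```

Fit: case origin is about (0.701,−0.067) with yaw near 0, lever 1.44, bail 1.90 and tab at (0.555,−0.067,0.151). Before travelling, I'll check the dark object beside the start pose.

```bash
python3 - <<'E'
from h import *
im=np.load("im0.npz")
g=lambda a:np.clip(255*(a[:,:,::-1]/255)**.5,0,255).astype(np.uint8)
a=cv2.resize(g(im["t"][150:384,250:512]),None,fx=1.55,fy=1.55,interpolation=3);b=cv2.resize(g(im["s"][0:384,270:512]),None,fx=1.55,fy=1.55)
h=max(a.shape[0],b.shape[0]);a=cv2.copyMakeBorder(a,0,h-a.shape[0],0,0,0);b=cv2.copyMakeBorder(b,0,h-b.shape[0],0,0,0)
cv2.imwrite("pics/f.png",np.hstack([a,b]))
E
```

```text
(no output)
```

View pics/f.png

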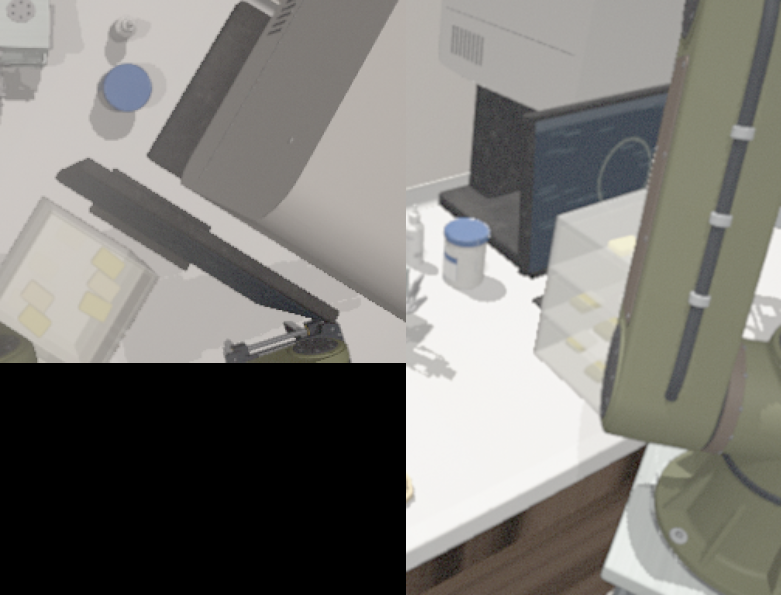

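```bash
python3 - <<'E'
from h import *
for nm,t,s in(("monitor",(290,265),(347,74)),("monitor r",(250+337/1.55,150+318/1.55),None),("box",(250+48/1.55,150+200/1.55),(270+155/1.55,215/1.55))):
    if s is None:
        for z in(.3,.35,.4):
            r=least_squares(lambda P:(proj("top",[P[0],P[1],z])[0]-t),[.2,-.5]);print(nm,z,r.x)
    else:
        r=least_squares(lambda P:np.r_[proj("top",P)[0]-t,proj("scene",P)[0]-s],[.3,-.2,.2]);print(nm,r.x,r.fun.round(1))
E
```

```text
monitor [ 0.44060109 -0.17409556  0.41677569] [-0.8 -2.3  2.4  0.1]
monitor r 0.3 [ 0.22586291 -0.61394593]
monitor r 0.35 [ 0.23721025 -0.59220366]
monitor r 0.4 [ 0.24855759 -0.5704614 ]
box [ 0.38086383 -0.16985469  0.2767119 ] [ 1.5  4.8 -4.7 -0.2]
```

The black object is a monitor about 0.41 m tall, standing between the start pose and the case. I'll lift over it and travel round on the robot side.

Request:
servo_tool --pt "1 0 0 5 0" --pt "1 0 0 10 0" --pt "1 0 0 16 0" --pt "1 0 0 21 0" --pt "1 0 0 25 0" --pt "1 2 4 25 -2" --pt "1 5 8 25 -5" --pt "1 8 12 25 -8" --pt "1 12 17 25 -12" --pt "1 15 22 25 -15" --pt "1 18 27 25 -18" --pt "1 21 33 25 -18.6" --pt "1 23 37 25 -18.6" --pt "1 25 41 25 -18.6" --pt "1 28 45.5 25 -18.6" --pt "1 28 45.5 25 -18.6" --squeeze 10

```text
time_s: 3.1
ee_pos: [0.4541, -0.0649, 0.6541]
eef_rot: [-3.141, 0.001, -0.001]
force: [-0.8, 0.1, 0.2]
grip_width: 0.0004
grip_force: 0.0
```

Request:
servo_tool --pt "1 5 0 -2 0" --pt "1 10 0 -6 0" --pt "1 15 0 -10 0" --pt "1 19.6 0 -14 0" --pt "1 19.6 0 -18 0" --pt "1 19.6 0 -22 0" --pt "1 19.6 0 -25 0" --pt "1 19.6 0 -27 0" --pt "1 19.6 0 -29 0" --pt "1 19.6 0 -31 0" --pt "1 19.6 0 -32 0" --pt "1 19.6 0 -33 0" --pt "1 19.6 0 -33.4 0" --pt "1 19.6 0 -33.4 0"

```text
time_s: 4.85
ee_pos: [0.6489, -0.0673, 0.3215]
eef_rot: [3.141, -0.001, -0.005]
force: [-1.7, -0.9, 4.6]
grip_width: 0.0006
grip_force: 2.2
```

Request:
servo_tool --pt "1 0 0 -0.3 0" --pt "1 0 0 -0.5 0" --pt "1 0 0 -0.5 0"

```text
time_s: 5.22
ee_pos: [0.6487, -0.0672, 0.3208]
eef_rot: [3.141, -0.004, -0.005]
force: [-19.8, 0.4, 38.6]
grip_width: 0.0005
grip_force: 18.8
```

Request:
servo_tool --pt "1 0 0 3 0" --pt "1 0 0 7 0" --pt "0.6 -3 0 10 0" --pt "0.4 -7 0 10 0" --pt "0.3 -9.4 0 10 0" --pt "0.3 -9.4 0 9 0" --pt "0.3 -9.4 0 8.5 0" --pt "0.3 -9.4 0 8.5 0"

```text
time_s: 6.22
ee_pos: [0.5555, -0.0671, 0.3997]
eef_rot: [-3.141, 0.001, -0.005]
force: [0.2, 0.3, 0.3]
grip_width: 0.0571
grip_force: 0.0
```

```bash
python3 - <<'E'
from h import *
s=np.mean([ctrl.camera("scene")["image"].astype(float) for _ in range(3)],0);o=ctrl.get_obs();print(o["ee_pos"],o["grip_width"],o["force"])
z=np.load("z.npy");p=[z[0],z[3],-.004,0]
x0,y0,w,h,k=215,105,95,100,6
c=cv2.resize(np.clip(s[y0:y0+h,x0:x0+w,::-1]*1.2,0,255).astype(np.uint8),None,fx=k,fy=k,interpolation=cv2.INTER_CUBIC)
l,st=latch(z[1],z[2])
def L(A,B,col):
    u=((proj("scene",np.array([A,B]))-[x0,y0]+.5)*k).astype(int);cv2.line(c,tuple(map(int,u[0])),tuple(map(int,u[1])),col,1)
def CL(A,B,col): L(case(p,A)[0],case(p,B)[0],col)
y=lambda v,d:v+[0,d,0]
CL(y(l["tip"],.013),y(l["tip"],-.013),(0,0,255));CL(y(l["bar"],.03),y(l["bar"],-.03),(0,0,255));CL(y(l["pend"],.022),y(l["pend"],-.022),(255,0,0))
CL([-.075,.1,.122],[-.075,-.1,.122],(0,160,0));CL([-.075,.1,.1],[-.075,-.1,.1],(0,160,160));CL([-.095,.018,.118],[-.095,-.018,.118],(255,0,255))
t=np.array(o["ee_pos"])-[0,0,.199];L(t+[0,.04,0],t-[0,.04,0],(0,255,0))
cv2.imwrite("pics/s2.png",c)
E
```

```text
[ 0.55513138 -0.06711805  0.40064693] 0.06544769446507638 [-0.17731274  0.37910272 -0.16363727]
```

View pics/s2.png

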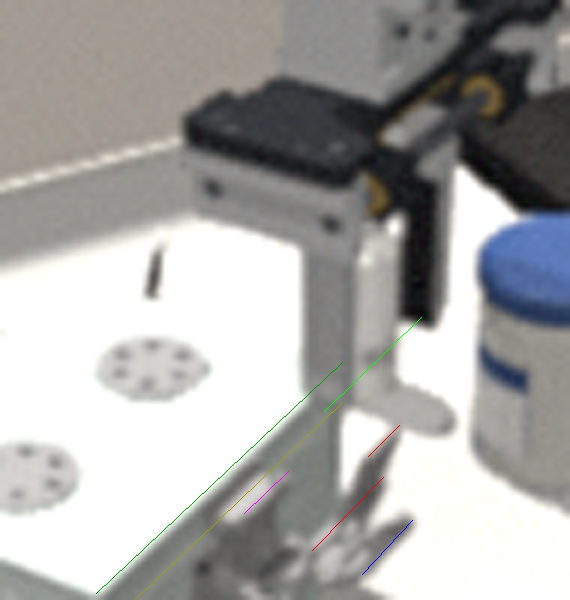

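The picture shows the lid shut flat, with the keeper at about (253,497). The tab tip at (398,430) matches the overlay and sits under the open fingers at about (375,365). Next I'll descend and grasp the tab slightly above its centre.

Request:
servo_tool --pt "0.3 -0.2 0 -2 0" --pt "0.3 -0.2 0 -4 0" --pt "0.3 -0.2 0 -5.5 0" --pt "0.3 -0.2 0 -6.3 0" --pt "0.3 -0.2 0 -6.3 0" --pt "0.8 -0.2 0 -6.3 0" --pt "0.9 -0.2 0 -6.3 0" --pt "1 -0.2 0 -6.3 0" --pt "1 -0.2 0 -6.3 0" --squeeze 20

```text
time_s: 7.6
ee_pos: [0.5529, -0.0671, 0.3378]
eef_rot: [3.142, -0.0, -0.005]
force: [0.5, 0.8, -0.9]
grip_width: 0.0293
grip_force: 0.0
```

Request:
servo_tool --pt "1 0 0 0 0" --pt "1 0 0 0 0" --pt "1 0 0 0 0"

```text
time_s: 7.98
ee_pos: [0.5529, -0.0669, 0.3376]
eef_rot: [-3.141, 0.0, -0.005]
force: [-0.4, 4.5, 0.8]
grip_width: 0.0256
grip_force: 20.0
```

Request:
servo_tool --pt "1 0 0 0.2 0" --pt "1 0 0 0.4 0" --pt "1 0 0 0.6 0" --pt "1 0 0 0.6 0"

```text
time_s: 8.48
ee_pos: [0.5529, -0.067, 0.343]
eef_rot: [-3.141, 0.001, -0.005]
force: [4.3, 4.3, -7.1]
grip_width: 0.0258
grip_force: 20.0
```

Request:
servo_tool --pt "1 0 0 0.2 0" --pt "1 0 0 0.2 0"

```text
time_s: 8.72
ee_pos: [0.5529, -0.067, 0.3445]
eef_rot: [-3.141, 0.001, -0.005]
force: [5.4, 4.9, -13.3]
grip_width: 0.0257
grip_force: 20.0
```

Request:
servo_tool --pt "1 0.2 0 -0.2 0" --pt "1 0.6 0 -0.1 0" --pt "1 1.5 0 0.1 0" --pt "1 2.3 0 0.2 0" --pt "1 3.1 0 0.25 0" --pt "1 3.9 0 0.2 0" --pt "1 4.8 0 0.1 0" --pt "1 4.8 0 0.1 0"

```text
time_s: 9.72
ee_pos: [0.6011, -0.0671, 0.3465]
eef_rot: [-3.141, 0.0, -0.005]
force: [-0.2, 4.9, -0.8]
grip_width: 0.0255
grip_force: 20.0
```

Request:
servo_tool --pt "1 0.7 0 -0.1 0" --pt "1 1.3 0 -0.3 0" --pt "1 2 0 -0.55 0" --pt "1 2.6 0 -0.8 0" --pt "1 3.25 0 -1.2 0" --pt "1 3.8 0 -1.6 0" --pt "1 3.8 0 -1.6 0"

```text
time_s: 10.6
ee_pos: [0.6392, -0.0672, 0.3302]
eef_rot: [3.141, 0.0, -0.005]
force: [0.3, 3.5, -0.2]
grip_width: 0.0257
grip_force: 20.0
```

Request:
servo_tool --pt "1 -0.1 0 -0.2 0" --pt "1 -0.2 0 -0.4 0" --pt "1 -0.3 0 -0.55 0" --pt "1 -0.3 0 -0.55 0"

```text
time_s: 11.1
ee_pos: [0.6364, -0.0671, 0.3277]
eef_rot: [3.141, -0.007, -0.005]
force: [5.7, 4.6, 11.1]
grip_width: 0.0257
grip_force: 20.0
```

```bash
python3 - <<'E'
from h import *
s=np.mean([ctrl.camera("scene")["image"].astype(float) for _ in range(3)],0);t=np.mean([ctrl.camera("top")["image"].astype(float) for _ in range(2)],0)
o=ctrl.get_obs();print(o["ee_pos"],o["force"])
g=lambda im,x,y,w,h,k:cv2.resize(np.clip(im[y:y+h,x:x+w,::-1]*1.4,0,255).astype(np.uint8),None,fx=k,fy=k,interpolation=cv2.INTER_CUBIC)
cv2.imwrite("pics/s3.png",g(s,225,130,75,75,8))
E
```

```text
[ 0.6363821  -0.06710017  0.32771989] [ 7.34948643  3.76868782 11.15163593]
```

View pics/s3.png

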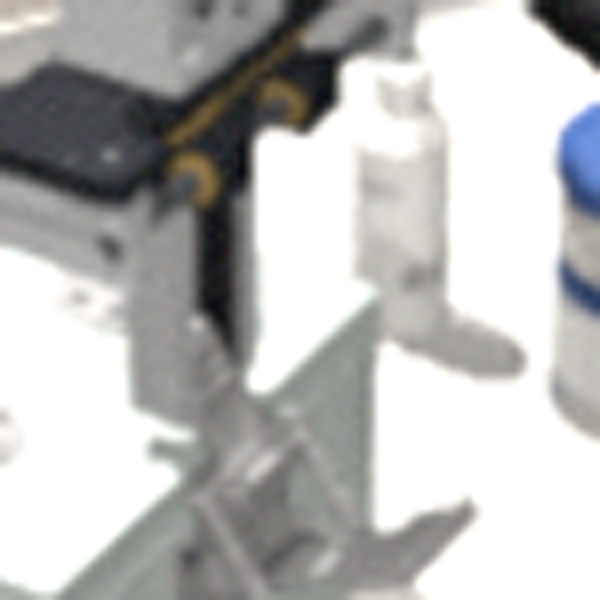

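The picture shows the held bail leaning over the lid's front edge, with the bar's left end at about (160,450), native (244.5,185.8). I'll compare that with where it would appear in the slot, on the lip, or on the lid.

```bash
python3 - <<'E'
from h import *
z=np.load("z.npy");p=[z[0],z[3],-.004,0]
pr=lambda L:((proj("scene",case(p,L))[0]-[225,130]+.5)*8).round(0)
for n,L in dict(slot=[-.0825,.03,.115],slotlip=[-.087,.03,.115],lip=[-.0925,.03,.121],lid=[-.07,.03,.125],edge=[-.078,.03,.122],lidcornerR=[-.075,-.1,.122],lidfront_y03=[-.075,.03,.122],lidbot=[-.075,-.1,.1]).items(): print(n,pr(L))
# lever/bail solution from grasp
gx,gz=.6364-z[0],.1477
for r in(.0925,.0932,.094):
  f=lambda v:(np.array([-.097,.075])+.02*np.array([-np.cos(v[0]-1.745),np.sin(v[0]-1.745)])+r*np.array([-np.cos(v[1]),np.sin(v[1])]))-[gx,gz]
  v=least_squares(f,[1.4,2.15]).x;l,_=latch(v[0],1.68+v[0]-v[1]);print(r,v,l["bar"]-[-.0825,0,.112])
  print(pr(l["paddle"]*0+l["pend"]+[0,-.022,0]))
E
```

```text
slot [193. 500.]
slotlip [205. 504.]
lip [220. 494.]
lid [160. 462.]
edge [181. 478.]
lidcornerR [377. 284.]
lidfront_y03 [173. 475.]
lidbot [376. 336.]
0.0925 [1.55738067 2.16913113] [-0.00204278  0.          0.00636725]
[459. 474.]
0.0932 [1.50675602 2.161254  ] [-0.00220083  0.          0.00562917]
[464. 483.]
0.094 [1.4458451  2.15144115] [-0.00234362  0.          0.00476396]
[470. 494.]
```

The bail arms meet the bar at about (200,490) and (290,410), which matches the predicted slot line (193,500). So the bar is over or in the slot. I'll press a little further to seat it.

Request:
servo_tool --pt "1 -0.1 0 -0.15 0" --pt "1 -0.2 0 -0.3 0" --pt "1 -0.2 0 -0.3 0"

```text
time_s: 11.92
ee_pos: [0.6349, -0.067, 0.3269]
eef_rot: [3.14, -0.012, -0.005]
force: [10.2, 4.6, 22.6]
grip_width: 0.0256
grip_force: 20.0
```

The reaction is along the bail, as if the bar is seated against ledge and lip. I'll ease off, release and lift clear.

Request:
servo_tool --pt "1 0 0 0.2 0" --pt "1 0 0 0.3 0" --pt "0.6 0 0 0.3 0" --pt "0.5 0 0 0.3 0" --pt "0.4 0 0 0.3 0" --pt "0.4 0 0 1.5 0" --pt "0.4 0 0 4 0" --pt "0.7 -2 0 8 0" --pt "1 -5 0 10 0" --pt "1 -8 0 10 0" --pt "1 -8 0 10 0"

```text
time_s: 13.3
ee_pos: [0.5528, -0.0671, 0.4237]
eef_rot: [3.141, -0.002, -0.005]
force: [0.7, 0.1, 0.4]
grip_width: 0.0201
grip_force: 0.0
```

```bash
cat > look.py <<'E'
from h import *
import sys
s=np.mean([ctrl.camera("scene")["image"].astype(float) for _ in range(3)],0)
o=ctrl.get_obs();print(o["ee_pos"],o["force"])
cv2.imwrite(sys.argv[1],cv2.resize(np.clip(s[130:205,225:300,::-1]*1.4,0,255).astype(np.uint8),None,fx=8,fy=8,interpolation=cv2.INTER_CUBIC))
z=np.load("z.npy");p=[z[0],z[3],-.004,0]
pr=lambda L:((proj("scene",case(p,L))[0]-[225,130]+.5)*8).round(0)
for q in(0,1.1,1.2,1.3,1.4,1.5):
  pin=np.array([-.097,.075])+.02*np.array([-np.cos(q-1.745),np.sin(q-1.745)])
  l,_=latch(q,0);L=l["pend"];b=np.array([-.087,0,.115]);u=b-[pin[0],0,pin[1]];n=np.linalg.norm(u);u/=n
  print(q,"len",n.round(4),"pend-y",pr(L+[0,-.022,0]),"tip-y",pr(b+.046*u+[0,-.013,0]),"tip+y",pr(b+.046*u+[0,.013,0]),"bar ends",pr(b+[0,.03,0]),pr(b-[0,.03,0]))
E
python3 look.py pics/s4.png
```

```text
[ 0.55451373 -0.06711957  0.42191954] [0.16320827 0.48384741 0.11294915]
0 len 0.0601 pend-y [426. 693.] tip-y [262. 316.] tip+y [219. 355.] bar ends [205. 504.] [302. 411.]
1.1 len 0.0582 pend-y [493. 556.] tip-y [221. 314.] tip+y [177. 353.] bar ends [205. 504.] [302. 411.]
1.2 len 0.0572 pend-y [489. 538.] tip-y [218. 314.] tip+y [174. 353.] bar ends [205. 504.] [302. 411.]
1.3 len 0.0561 pend-y [482. 520.] tip-y [215. 315.] tip+y [171. 354.] bar ends [205. 504.] [302. 411.]
1.4 len 0.0549 pend-y [474. 502.] tip-y [212. 316.] tip+y [168. 355.] bar ends [205. 504.] [302. 411.]
1.5 len 0.0536 pend-y [465. 484.] tip-y [209. 316.] tip+y [165. 355.] bar ends [205. 504.] [302. 411.]
```

View pics/s4.png

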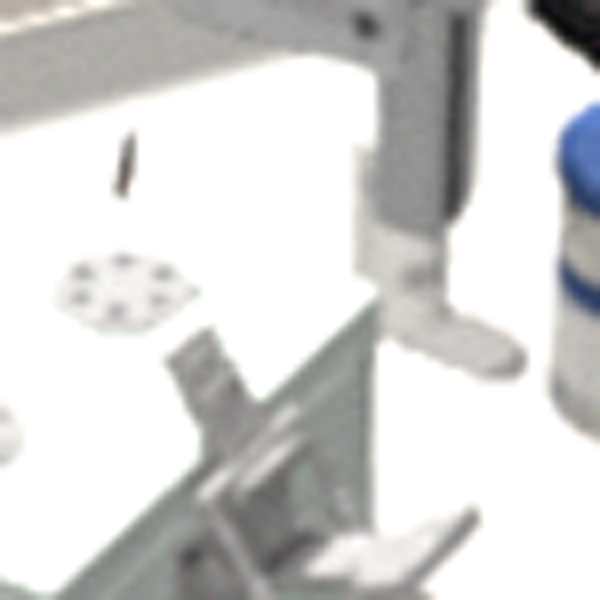

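The bail is hooked: bar ends at (205,495) and (295,410) match the slot prediction, with the lip in front of them. The paddle end at (476,512) puts the lever at about 1.35. Next I'll press the paddle down with closed fingers.

Request:
servo_tool --pt "1 0 0 -4 0" --pt "1 0 0 -8 0" --pt "1 0.1 0 -10.5 0" --pt "1 0.1 0 -11.6 0" --pt "1 -0.1 0 -12.6 0" --pt "1 -0.4 0 -13.4 0" --pt "1 -0.5 0 -14.2 0" --pt "1 -0.5 0 -15 0" --pt "1 -0.4 0 -15.8 0" --pt "1 -0.3 0 -16.4 0" --pt "1 -0.3 0 -16.4 0"

```text
time_s: 14.92
ee_pos: [0.5509, -0.0671, 0.2575]
eef_rot: [-3.141, 0.001, -0.005]
force: [0.0, 0.1, 0.9]
grip_width: 0.0007
grip_force: 0.0
```

Request:
servo_tool --pt "1 0.4 0 -0.5 0" --pt "1 0.7 0 -1 0" --pt "1 1.1 0 -1.4 0" --pt "1 1.4 0 -1.8 0" --pt "1 1.4 0 -1.9 0" --pt "1 1.4 0 -1.9 0"

```text
time_s: 15.68
ee_pos: [0.5648, -0.0672, 0.2409]
eef_rot: [3.141, 0.001, -0.005]
force: [-16.1, 0.8, 26.4]
grip_width: 0.0005
grip_force: 14.5
```

Request:
servo_tool --pt "1 -0.3 0 0.5 0" --pt "1 -2 0 3 0" --pt "1 -5 0 8 0" --pt "1 -7 0 14 0" --pt "1 -9 0 20 0" --pt "1 -11 0 24 0" --pt "1 -11 0 24 0"

```text
time_s: 16.55
ee_pos: [0.454, -0.067, 0.4822]
eef_rot: [3.14, -0.006, -0.005]
force: [0.6, 0.3, -0.8]
grip_width: 0.0004
grip_force: 0.0
```

```bash
python3 look.py pics/s5.png | head -2
```

```text
[ 0.45538372 -0.06715097  0.47765472] [-0.57113545  1.00804336 -0.54560751]
0 len 0.0601 pend-y [426. 693.] tip-y [262. 316.] tip+y [219. 355.] bar ends [205. 504.] [302. 411.]
```

View pics/s5.png

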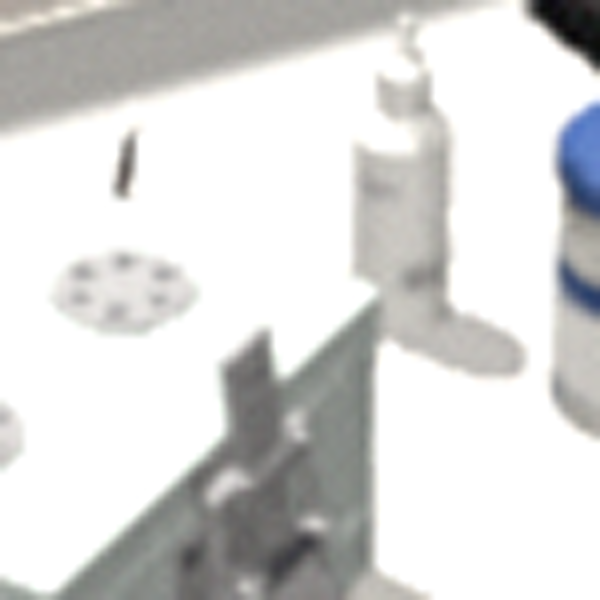

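The tab tip at (268,330)/(222,365) matches the prediction for a clamped, hooked latch, the paddle is down and out of view, and the bystanders in view are undisturbed.

```bash
python3 -c "
from station import ctrl
print(ctrl.hand_in())"
```

```text
the job is handed in; nothing more can be done
None
```

The job is handed in at about 17 s of 64 s: the lid is shut, the bail hooked behind the keeper lip and the lever snapped down, as the last picture and contact forces showed; the hand-in returned no verdict.

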